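# Egg cup into the breakfast box, then the egg held over it in tongs

### The job

First stand the steel egg cup upright on the floor of the wooden breakfast box, in the gap between the jar and the tin, and let go of it. Then pick up the sprung tongs, close them on the egg that stands in the low ring, lift it out and finish while holding it still in the tongs, centred a few centimetres above the egg cup and touching nothing but the tongs. Never touch the egg with the gripper itself, do not drop it, and leave the jar, tin, creamer and coaster stack as they are.

Things in the scene. Friction and masses are not known exactly. Their poses are not given: they have to be found in the camera images.
- caddy: Fixed open wooden breakfast box, outside 64 mm (its x) by 166 mm (its y, the long way) by 32 mm high, walls and floor 4 mm thick, inside 56 by 158 mm. Origin: centre of its underside, on the table. The jar fills one end and the tin the other (centres 53 mm from the middle along its y, either way round); the empty gap between them is in the middle, 56 mm (its x) by 56 mm (its y).
- gap (a point): Middle of the gap on the inner floor of the wooden box, 4 mm above the table; axes as the box's.
- cup_center (a point): Steel egg cup, round, 70 mm tall: foot 42 mm across, thin stem 20 mm across, bowl 48 mm across with straight sides from 42 mm above its foot up to the rim. Loose, stands upright on the table, about 120 g. The point is on its axis half-way up (35 mm above the foot); z is its axis.
- cup: The same egg cup; origin at the centre of its underside, z up its axis.
- egg_center (a point): Hard-boiled brownish egg, 44 mm across and 56 mm tall, about 60 g, loose, standing on end in the ring. The point is its centre, about 44 mm above the table at the start.
- egg: The same egg; origin at its lower end, 28 mm below the centre.
- stand: Fixed low white ceramic ring that the egg stands in, 46 mm across, 24 mm high. Origin: centre of its underside, on the table.
- tongs_grip (a point): Where to grip the tongs: on their middle line, 90 mm ahead of the pivot, half-way up the arms (24 mm above the table at the start). x points to the tips, z up. The arms are straight from 45 to 135 mm ahead of the pivot. Here they measure 52 mm over their outsides when open (each arm splayed 5 degrees), and 36 mm, outsides parallel, when closed on the egg.
- tongs_tip (a point): Point between the tips where the egg's centre is to be, 85 mm ahead of tongs_grip along its x, same height. The tips are upright V-shaped plates, 20 mm tall, 40 mm long, ending 195 mm ahead of the pivot. Open they clear the egg by about 14 mm a side and measure about 87 mm over their outsides; with the grip point squeezed to 48 mm they clear it by about 10 mm a side.
- tongs: Steel tongs, about 100 g, lying flat: two arms, upright strips 20 mm tall, joined by a sprung pivot at the back; both arms move equally. Origin on the pivot at their underside; x along the tongs to the tips. The spring pushes each arm outward at the grip point with about 5 N when open, 8 N when closed on the egg, so they can be carried still open, the outsides there squeezed to about 48 mm.
- rest: Fixed dark wooden rest under the tongs, its origin and axes below the tongs' pivot: two 14 mm high cross bars, 17 to 33 mm and 132 to 148 mm ahead of its origin (60 and 100 mm wide), and between them a spine 8 mm high and 14 mm wide, so that fingers pass on both sides at the grip point.
- jar: Bystander: round amber jar with steel cap, 50 mm across, 66 mm tall, loose in one end of the box; origin at its underside.
- tin: Bystander: square brass tea tin, 51 mm wide, 74 mm tall, loose in the other end of the box; origin at its underside.
- creamer: Bystander: white ceramic creamer, 68 mm across, 76 mm tall, loose; origin at its underside.
- coasters: Bystander: stack of red coasters, 90 mm across, 30 mm tall, loose; origin at its underside.
Things that resemble listed ones, but are neither listed nor needed, are in the scene too. Several things have the shape of the tongs; the one meant has the colours described above.

How it is judged:
On the way, in this order (a step that is already met when the one before it is completed fails the run):
1. the egg cup stands upright in the gap, on the floor of the box, let go (horizontal distance between cup and gap below 0.012 m and z of cup in the frame of gap below 0.005 m and angle between cup's own z axis and vertical below 0.1 rad and contact force between the fingers and cup below 0.1 N), for 0.2 s.
2. the egg is lifted out of the ring in the tongs (height (world z) of egg_center above 0.085 m and contact force between tongs and egg above 0.5 N), for 0.2 s.
At the end, for the whole second after the job is handed in: Cup upright (0.1 rad) on the box floor within 12 mm of the gap's middle; egg at rest, held by the tongs alone, they by the fingers alone; egg centre within 25 mm of the cup's axis, 103 to 200 mm above the cup's foot (lower end 5 to 102 mm over the rim) (horizontal distance between cup and gap below 0.012 m and z of cup in the frame of gap below 0.005 m and angle between cup's own z axis and vertical below 0.1 rad and horizontal distance between egg_center and cup_center below 0.025 m and z of egg_center in the frame of cup between 0.103 and 0.2 m and contact force between tongs and egg above 0.5 N and contact force between the fingers and tongs above 0.5 N and contact force between cup and egg below 0.05 N and contact force between tongs and cup below 0.05 N and contact force between tongs and jar below 0.05 N and contact force between tongs and tin below 0.05 N and contact force between tongs and caddy below 0.05 N and linear speed of egg below 0.03 m/s); the arm keeps its last pose, push and grip.
It fails at once if the gripper or arm touches the egg (contact force between any of the fingers, the arm and egg above 0.3 N).
It fails at once if the egg is dropped (height (world z) of egg_center below 0.034 m).
It fails at once if the jar or the tin is lifted, tipped or moved out of place (distance of any of jar, tin from where it was at the start of the episode above 0.015 m or angle between any of jar, tin's own z axis and vertical above 0.3 rad).
It fails at once if the creamer is disturbed (distance of creamer from where it was at the start of the episode above 0.02 m or angle between creamer's own z axis and vertical above 0.3 rad).
It fails at once if the coaster stack is disturbed (distance of coasters from where it was at the start of the episode above 0.02 m or angle between coasters's own z axis and vertical above 0.3 rad).
It also fails if it takes over 58 s, if anything falls off the work surface, if the arm or the gripper's body presses on something with over 40 N, if the wrist force passes 120 N, or if a joint passes its speed limit or range.

### The arm

A 6-joint arm with a two-finger parallel gripper is mounted at the origin on the work surface. World frame = base frame: x ahead of the robot, y to its left, z up, the work surface at z = 0. Lengths are in m, angles in rad, forces in N, time in s.
With the tool pointing down it reaches from about 0.325 to 0.85 m from the base axis. Payload 15.5 kg.
Tool frame: the origin (TCP) lies midway between the tips of the shut fingers; the grasp point (between the pads) lies 19 mm behind it; z points along the fingers, y is the line along which they close (so a half turn about z gives the same grasp; the last joint's range is limited). The gripper opens to 91 mm and grips with 3 to 60 N. Pads are 32 mm wide; open, the fingers measure 118 mm over their backs; the gripper's body (76 mm by 178 mm) begins 60 mm behind the grasp point.
Start: joints at [-1.218, 0.494, 1.345, -0, 1.302, -0.096], TCP at [0.271, -0.563, 0.176] pointing down, gripper open.
Joint ranges: [-2.91, 2.91], [-0.82, 2.16], [0.22, 2.67], [-1.22, 4.37], [0.12, 2.79], [-3.08, 3.08]. Speed limits (rad/s): [1.89, 1.89, 2.57, 3.01, 3.01, 3.01].

### API

Orientations are given as a unit quaternion [w, x, y, z].
In Python, from station import bot gives the robot as it stands.
- The arm moves only by the tool arm_command, never from a script. Its argument "moves" is a list of rows, each a list of 7 numbers: the shift along the tool's x, y, z normalised to -1 to 1, where 1 is 1 m, then the turn, a rotation vector about the tool's x, y, z normalised to -1 to 1, where 1 is pi rad, then the opening, from 0 (shut) to 1 (fully open). In form: [[dx, dy, dz, wx, wy, wz, hand], ...]. A call has 1 to 20 rows; each row is the pose to reach, as a shift and turn from the pose commanded when the call began, along the tool's axes at that moment, turning the shorter way round; what a row does not reach only later rows make up. A row lasts 1/10 s, in which the tool goes at most 50 mm and 8.59 degrees, less where a joint would pass 70% of its speed; a pose out of reach is approached as far as the arm can. A call with a number of a shift or a turn outside -1 to 1 is refused whole. A call with a gripper value outside its range is refused whole. The fingers move at their own pace and stop on an object; "squeeze" is the grip in N (left out, the last holds). Time passes only in rows, so rows that repeat a pose let the fingers close. It gives the time, the measured TCP pose, the force, the opening and the grip force at its end, in the units of the state.
- bot.read_state(): the state, without advancing time (a new reading comes with each control period).
- bot.grab_frame(name): name is "side" or "top" or "wrist"; returns (picture, depth): 480x640x3 uint8, red, green, blue; 480x640 float32, m along the optical axis (not along the pixel's ray), 0 where there is no reading.
- bot.camera_info(name): a dict with "fov_y" (degrees; the focal length in pixels is half the picture's height over the tangent of half this angle, whatever the lens; pixels are square), "cx", "cy" (the principal point, pixels), "pose" (4x4, takes a point from camera to world coordinates). Camera axes: x right, y down, z forward; pixel columns grow to the right and rows downward; lengths in m; the calibration is good to about 2 mm. The wrist camera is an equidistant fisheye: a pixel r from the principal point sees the ray r / f radians off the axis. A picture is of the moment at which its call begins: read the wrist's pose just before it. camera_info takes no time and is no camera call; for the wrist camera it gives the pose at the moment of the call.
- bot.finish_job(): hands the job in; it is judged then, once.
The state is a dict: "time_s": time; "joint_positions": joint angles; "dq": joint speeds; "joint_torque": joint torques, N m; "position": TCP position; "tcp_rot": TCP orientation; "ft_force": force on the tool from outside, world axes, zero at the start; "wrist_torque": the same for the moment, N m; "finger_gap": opening from 0.0 (shut) to 1.0 (fully open); "grasp_force": force on a finger pad.
Only numpy, scipy, OpenCV 4.12 (cv2) and the standard library are available. Lean on these libraries where they do the work, as an engineer would, in place of code of your own. Each camera call takes 0.05 s, during which the arm holds its last target. There are 200 camera calls.

## Working session

There is one attempt and no reset: what is moved stays moved. The work goes in short steps, Python scripts to look and compute and a tool call to move; the robot and the scene stay as the last step left them, time stands still between calls to the robot, and variables do not carry over. Pictures are saved under pics/ and viewed, at most 10 in all, crops included, and the job is handed in when it is done.

Besides the shell and the picture viewer there is one more tool, called after "Emit:" by a JSON object that holds its "method" and its "body", one argument or row to a line. arm_command: Moves the arm, as the interface text tells. Its arguments: {"type":"object","properties":{"moves":{"type":"array","items":{"type":"array","items":{"type":"number"}}},"squeeze":{"type":"number"}},"required":["moves"]}

```bash
mkdir -p pics && ls
python3 - <<'E'
from station import bot
import cv2,numpy as np
for n in("top","side"):
    im,d=bot.grab_frame(n)
    np.savez(f"pics/{n}0.npz",im=im,d=d,**{k:np.array(v) for k,v in bot.camera_info(n).items()})
    cv2.imwrite(f"pics/{n}0.png",im[:,:,::-1])
    c=bot.camera_info(n);print(n,c["fov_y"],c["cx"],c["cy"],np.round(c["pose"],3).tolist())
s=bot.read_state();print(s["time_s"],s["position"],s["tcp_rot"],s["finger_gap"])
E
```

```text
pics
top 53.07094740491874 316.69547303426884 230.4588478268008 [[0.027, -0.983, 0.182, 0.377], [-1.0, -0.027, 0.006, 0.153], [-0.001, -0.182, -0.983, 1.073], [0.0, 0.0, 0.0, 1.0]]
side 50.63851790985107 319.1191672210626 246.76391151211712 [[-0.899, -0.231, 0.372, 0.106], [-0.438, 0.428, -0.791, 1.093], [0.023, -0.874, -0.486, 0.621], [0.0, 0.0, 0.0, 1.0]]
0.1 [ 0.27107471 -0.56276005  0.1754114 ] [-5.23394464e-04  9.74925935e-01  2.22528974e-01 -6.23042162e-05] 0.9999465956748627
```

View pics/top0.png

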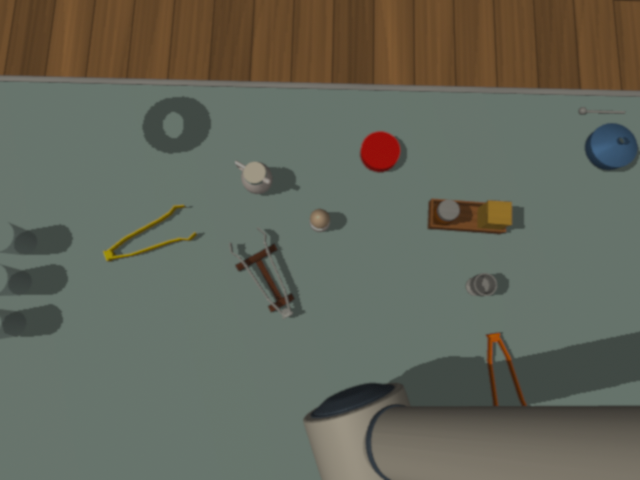

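View pics/side0.png

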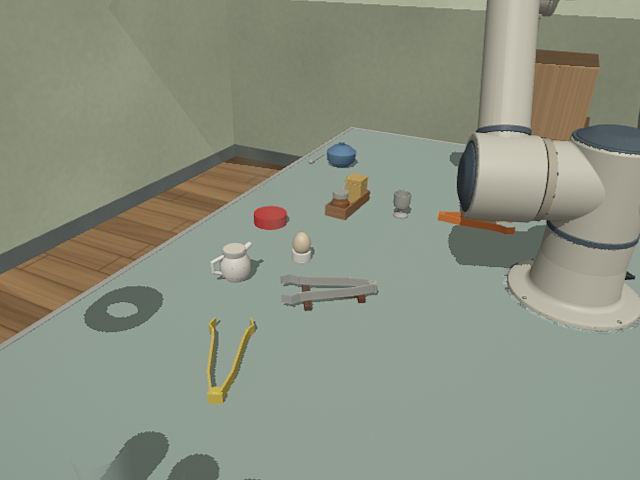

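The top view shows the steel tongs on the dark rest, with the pivot near (288,312) and the tips near (235,245) and (265,235). The egg is at (320,219), the cup at (485,285), the box at (470,216), the jar at (448,210) and the tin at (497,214). The creamer is at (256,177) and the coasters at (380,151). The yellow and orange tongs are decoys.

```bash
cat > h.py <<'E'
import numpy as np,cv2
from scipy.spatial.transform import Rotation as R
def cloud(im,d,c):
    f=240/np.tan(np.radians(float(c["fov_y"])/2)); v,u=np.mgrid[:480,:640]
    p=np.stack([(u-c["cx"])/f*d,(v-c["cy"])/f*d,d],-1)
    P=np.array(c["pose"]); return p@P[:3,:3].T+P[:3,3]
def fish(u,v,c,z):
    "wrist fisheye pixels onto the plane at height z"
    f=240/np.tan(np.radians(float(c["fov_y"])/2)); x=np.asarray(u,float)-c["cx"]; y=np.asarray(v,float)-c["cy"]
    r=np.hypot(x,y)+1e-9; th=r/f
    k=np.stack([np.sin(th)*x/r,np.sin(th)*y/r,np.cos(th)],-1)
    P=np.array(c["pose"]); w=k@P[:3,:3].T; o=P[:3,3]
    return o+w*((z-o[2])/w[...,2])[...,None]
E
python3 - <<'E'
from h import *
for n in("top","side"):
    D=np.load(f"pics/{n}0.npz"); W=cloud(D["im"],D["d"],D); 
    print(n,"table z",np.round(np.percentile(W[300:380,100:200,2],[5,50,95]),4))
    boxes=dict(top=dict(cup=(465,270,505,300),egg=(308,205,333,233),box=(425,195,516,237),creamer=(232,158,275,197),coast=(358,130,402,173),tongs=(226,226,300,322)),
     side=dict(cup=(390,187,414,219),egg=(290,230,313,264),box=(322,172,372,220),tongs=(278,272,380,312)))[n]
    for k,(a,b,c,e) in boxes.items():
        p=W[b:e,a:c].reshape(-1,3); p=p[(p[:,2]>.012)&(p[:,2]<.12)]
        print(k,len(p),"mid",np.round((p.min(0)+p.max(0))/2,3),"mean",np.round(p.mean(0),3),"span",np.round(np.ptp(p,0),3))
        if k in("box","tongs"):
            q=p[p[:,2]>.012]; r=cv2.minAreaRect((q[:,:2]*1000).astype(np.float32)); print("  rect",np.round(r[0],1),np.round(r[1],1),round(r[2],1))
        if k=="box":
            t=p[p[:,2]>.06]; print("  high",len(t)); 
            t=p[p[:,2]>.068];print("  tin",t.mean(0).round(3)); t=p[(p[:,2]>.055)&(p[:,2]<.068)];print("  jar",t.mean(0).round(3))
E
```

```text
top table z [-0.0048 -0.0016  0.0017]
cup 501 mid [ 0.459 -0.193  0.051] mean [ 0.46  -0.197  0.049] span [0.047 0.048 0.044]
egg 364 mid [0.593 0.155 0.043] mean [0.589 0.154 0.054] span [0.041 0.045 0.061]
box 1946 mid [ 0.615 -0.173  0.047] mean [ 0.609 -0.175  0.053] span [0.073 0.168 0.07 ]
  rect [ 614.5 -174.8] [168.2  65.8] 87.3
  high 999
  tin [ 0.612 -0.195  0.075]
  jar [ 0.61  -0.15   0.064]
creamer 803 mid [0.685 0.304 0.051] mean [0.681 0.297 0.062] span [0.066 0.083 0.065]
coast 1246 mid [0.762 0.021 0.024] mean [0.76  0.021 0.028] span [0.091 0.089 0.024]
tongs 758 mid [0.476 0.279 0.026] mean [0.463 0.265 0.025] span [0.195 0.144 0.027]
  rect [469.  268.1] [201.1  99. ] 31.8
side table z [-0.0024 -0.0006  0.0013]
cup 327 mid [ 0.458 -0.193  0.042] mean [ 0.456 -0.186  0.051] span [0.046 0.056 0.059]
egg 440 mid [0.594 0.158 0.043] mean [0.589 0.166 0.042] span [0.045 0.044 0.061]
box 1106 mid [ 0.614 -0.171  0.046] mean [ 0.606 -0.162  0.045] span [0.074 0.171 0.069]
  rect [ 613.3 -172.6] [171.8  67.4] 87.2
  high 343
  tin [ 0.611 -0.188  0.074]
  jar [ 0.608 -0.163  0.061]
tongs 1747 mid [0.475 0.281 0.024] mean [0.471 0.274 0.024] span [0.199 0.145 0.025]
  rect [465.1 283. ] [206.8  90.5] 21.8
```

```bash
cat >> h.py <<'E'
def row(s,pos,yaw):
    "row numbers that take state s to a downward tool at pos, tool x at yaw deg"
    w,x,y,z=s["tcp_rot"]; A=R.from_quat([x,y,z,w]); a=np.radians(yaw)
    B=R.from_matrix([[np.cos(a),np.sin(a),0],[np.sin(a),-np.cos(a),0],[0,0,-1]])
    t=A.inv().apply(np.array(pos)-s["position"]); r=(A.inv()*B).as_rotvec()/np.pi
    return np.round(np.r_[t,r],4)
E
python3 - <<'E'
from h import *
from station import bot
s=bot.read_state()
print(row(s,[.52,-.185,.27],87.3).tolist())
D=np.load("pics/top0.npz"); W=cloud(D["im"],D["d"],D); p=W[226:322,226:300].reshape(-1,3); p=p[(p[:,2]>.026)&(p[:,2]<.1)]
c=p[:,:2]; m=c.mean(0); u=np.linalg.svd(c-m)[2][0]; u*=np.sign(u[0]); a=(c-m)@u; n=[-u[1],u[0]]; b=(c-m)@n
print(len(p),m,np.degrees(np.arctan2(u[1],u[0])))
for lo in np.arange(a.min(),a.max(),.02):
    k=(a>=lo)&(a<lo+.02)
    if k.sum()>3: print(round(lo-a.min(),3),k.sum(),b[k].min().round(3),b[k].max().round(3),((b[k].min()+b[k].max())/2).round(4))
print("back end",m+u*a.min(),"tip",m+u*a.max(),a.max()-a.min())
E
```

```text
[0.3882, -0.2324, -0.0943, -0.0003, -0.0002, -0.3421]
421 [0.45695352 0.26223892] 31.976191290876436
0.0 90 -0.012 0.013 0.0004
0.02 38 -0.018 0.017 -0.0005
0.04 37 -0.023 0.022 -0.0003
0.06 38 -0.025 0.023 -0.0006
0.08 39 -0.027 0.025 -0.0009
0.1 40 -0.029 0.026 -0.0013
0.12 33 -0.031 0.028 -0.0012
0.14 38 -0.035 0.031 -0.002
0.16 32 -0.045 0.039 -0.0027
0.18 34 -0.044 0.041 -0.0018
back end [0.38303784 0.21609398] tip [0.55368177 0.32262557] 0.2011674204037222
```

Emit:
{"method": "arm_command", "body": {
  "moves": [
    [0.388,-0.232,-0.094,0,0,-0.342,1],
    [0.388,-0.232,-0.094,0,0,-0.342,1],
    [0.388,-0.232,-0.094,0,0,-0.342,1],
    [0.388,-0.232,-0.094,0,0,-0.342,1],
    [0.388,-0.232,-0.094,0,0,-0.342,1],
    [0.388,-0.232,-0.094,0,0,-0.342,1],
    [0.388,-0.232,-0.094,0,0,-0.342,1],
    [0.388,-0.232,-0.094,0,0,-0.342,1],
    [0.388,-0.232,-0.094,0,0,-0.342,1],
    [0.388,-0.232,-0.094,0,0,-0.342,1],
    [0.388,-0.232,-0.094,0,0,-0.342,1],
    [0.388,-0.232,-0.094,0,0,-0.342,1],
    [0.388,-0.232,-0.094,0,0,-0.342,1],
    [0.388,-0.232,-0.094,0,0,-0.342,1],
    [0.388,-0.232,-0.094,0,0,-0.342,1]
  ]
}}

```text
time_s: 1.6
position: [0.5196, -0.1865, 0.2697]
tcp_rot: [-0.0, 0.724, 0.69, -0.0]
ft_force: [0.3, -0.2, -1.5]
finger_gap: 0.997
grasp_force: 0.0
```

Run:
```python
from h import *
from station import bot
c=bot.camera_info("wrist"); im,d=bot.grab_frame("wrist"); s=bot.read_state()
np.savez("pics/w1.npz",im=im,d=d,**{k:np.array(v) for k,v in c.items()}); cv2.imwrite("pics/w1.png",im[:,:,::-1])
print(s["time_s"],s["position"],s["tcp_rot"],c["fov_y"],c["cx"],c["cy"],np.round(c["pose"],3).tolist())
```

```text
1.65 [ 0.5197058  -0.18638116  0.26982606] [-1.04372285e-04  7.24119886e-01  6.89674109e-01 -5.78712200e-05] 65.70646984690485 322.24153108211357 238.84238876228486 [[0.999, -0.049, -0.013, 0.522], [-0.05, -0.968, -0.244, -0.117], [-0.001, 0.245, -0.97, 0.479], [0.0, 0.0, 0.0, 1.0]]
```

View pics/w1.png

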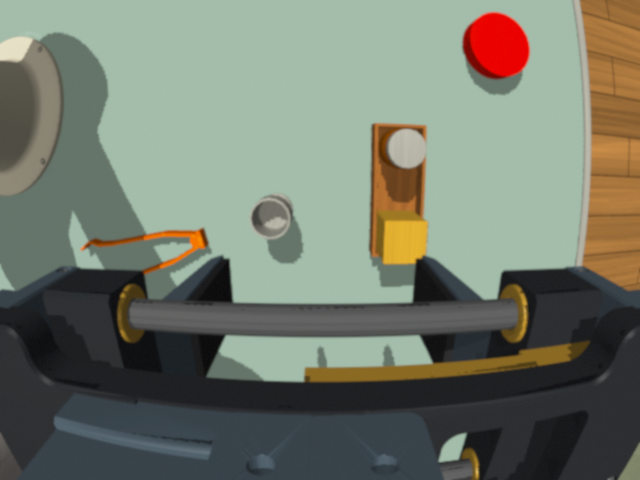

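The wrist view shows the cup rim at (271,216), the jar cap at (405,148), the tin top at (402,237), and the box's near wall running from (374,124) to (373,256).

```bash
cat >> h.py <<'E'
def fcloud(d,c):
    "wrist depth to world points"
    v,u=np.mgrid[:480,:640]; P=np.array(c["pose"]); o=P[:3,3]
    k=(fish(u,v,c,0)-o)@P[:3,:3]
    return (k/k[...,2:]*d[...,None])@P[:3,:3].T+o
def circ(p):
    (x,y),r=cv2.minEnclosingCircle((p[:,:2]*1000).astype(np.float32)); return np.round([x,y,r],1)
E
python3 - <<'E'
from h import *
D=np.load("pics/w1.npz"); W=fcloud(D["d"],D); 
def sel(a,b,c,e,lo,hi): p=W[b:e,a:c].reshape(-1,3); return p[(p[:,2]>lo)&(p[:,2]<hi)]
print("table",np.median(W[20:100,200:300,2]))
print("cup",circ(sel(245,190,300,245,.06,.08)),"jar",circ(sel(380,125,430,172,.062,.08)))
for n,p in(("tin",sel(370,205,432,268,.07,.09)),("box",sel(368,118,432,268,.027,.034))):
    r=cv2.minAreaRect((p[:,:2]*1000).astype(np.float32)); print(n,len(p),np.round(r[0],1),np.round(r[1],1),round(r[2],1))
for u,v in((374,124),(426,126),(373,256)): print(fish(u,v,D,.032).round(4))
from station import bot
E
```

```text
table 0.0003333581400083996
cup [ 458.6 -193.7   24.4] jar [ 615.7 -121.4   22.7]
tin 1851 [ 610.8 -226.9] [50.6 51.3] 87.4
box 1080 [ 613.1 -174.3] [165.9  65.2] 87.1
[ 0.5849 -0.0917  0.032 ]
[ 0.6492 -0.0947  0.032 ]
[ 0.579  -0.2552  0.032 ]
```

Emit:
{"method": "arm_command", "body": {
  "moves": [
    [-0.01,-0.061,0.1,0,0,0,1],
    [-0.01,-0.061,0.1,0,0,0,1],
    [-0.01,-0.061,0.13,0,0,0,1],
    [-0.01,-0.061,0.16,0,0,0,1],
    [-0.01,-0.061,0.19,0,0,0,1],
    [-0.01,-0.061,0.21,0,0,0,1],
    [-0.01,-0.061,0.23,0,0,0,1],
    [-0.01,-0.061,0.23,0,0,0,1],
    [-0.01,-0.061,0.23,0,0,0,0.7],
    [-0.01,-0.061,0.23,0,0,0,0.6],
    [-0.01,-0.061,0.23,0,0,0,0.4],
    [-0.01,-0.061,0.23,0,0,0,0.3],
    [-0.01,-0.061,0.23,0,0,0,0.3],
    [-0.01,-0.061,0.23,0,0,0,0.3],
    [-0.01,-0.061,0.23,0,0,0,0.3],
    [-0.01,-0.061,0.23,0,0,0,0.3]
  ],
  "squeeze": 20
}}

```text
time_s: 3.25
position: [0.4587, -0.1928, 0.0399]
tcp_rot: [-0.0, 0.724, 0.69, -0.0]
ft_force: [-1.0, -0.8, -0.4]
finger_gap: 0.328
grasp_force: 0.0
```

Run:
```python
from h import *
from station import bot
im,d=bot.grab_frame("wrist"); s=bot.read_state(); print(s["finger_gap"],s["grasp_force"],s["position"])
cv2.imwrite("pics/w2.png",im[:,:,::-1])
im,d=bot.grab_frame("side"); 
cv2.imwrite("pics/s2.png",np.hstack([cv2.imread("pics/w2.png")[100:480,150:550],cv2.resize(im[130:270,330:470,::-1],(380,380))]))
```

```text
0.31287104115888165 0.0 [ 0.45867914 -0.1928096   0.03990306]
```

View pics/s2.png

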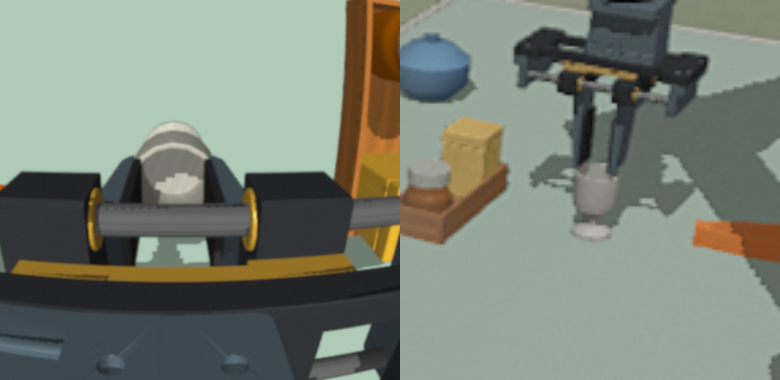

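The left half is the wrist crop and the right half is the side crop. The fingers have closed to about 28 mm, and the cup, still upright, appears in front of them on the +y side. I'll measure where it is.

Run:
```python
from h import *
from station import bot
cs=bot.camera_info("side"); im,d=bot.grab_frame("side"); W=cloud(im,d,cs)
p=W[185:222,380:425].reshape(-1,3); 
for lo in(.002,.02,.045,.058,.066,.08):
    q=p[(p[:,2]>lo)&(p[:,2]<lo+.012)]; print(lo,len(q),(q.min(0)*1000).round(),(q.max(0)*1000).round())
c=bot.camera_info("wrist"); im,d=bot.grab_frame("wrist"); np.savez("pics/w3.npz",im=im,d=d,**{k:np.array(v) for k,v in c.items()});W=fcloud(d,c)
p=W[200:330,270:380].reshape(-1,3); 
for lo in(.002,.02,.045,.058,.066,.08): q=p[(p[:,2]>lo)&(p[:,2]<lo+.01)]; print(lo,len(q),*((q.min(0)*1000).round(),(q.max(0)*1000).round()) if len(q) else "")
s=bot.read_state(); print(s["finger_gap"],s["grasp_force"])
```

```text
0.002 123 [ 394. -422.    2.] [ 575. -144.   13.]
0.02 17 [ 438. -191.   20.] [ 478. -175.   32.]
0.045 77 [ 434. -220.   45.] [ 479. -167.   57.]
0.058 120 [ 435. -223.   58.] [ 482. -167.   70.]
0.066 52 [ 436. -219.   66.] [ 482. -169.   78.]
0.08 51 [ 434. -213.   80.] [ 482. -171.   92.]
0.002 407 [ 422. -190.    2.] [ 483. -160.    8.]
0.02 0
0.045 462 [ 438. -215.   45.] [ 480. -170.   55.]
0.058 333 [ 440. -207.   58.] [ 478. -170.   68.]
0.066 497 [ 441. -180.   66.] [ 476. -170.   72.]
0.08 368 [ 435. -197.   80.] [ 481. -173.   90.]
0.3009406162418228 0.0
```

Run:
```python
from h import *
from station import bot
D=np.load("pics/w3.npz"); im,d=bot.grab_frame("side")
a=cv2.resize(D["im"][200:350,240:390,::-1],(400,400),interpolation=cv2.INTER_CUBIC); b=cv2.resize(im[150:225,365:440,::-1],(400,400),interpolation=cv2.INTER_CUBIC)
cv2.imwrite("pics/z4.png",np.hstack([a,b]))
```

```text
(no output)
```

View pics/z4.png

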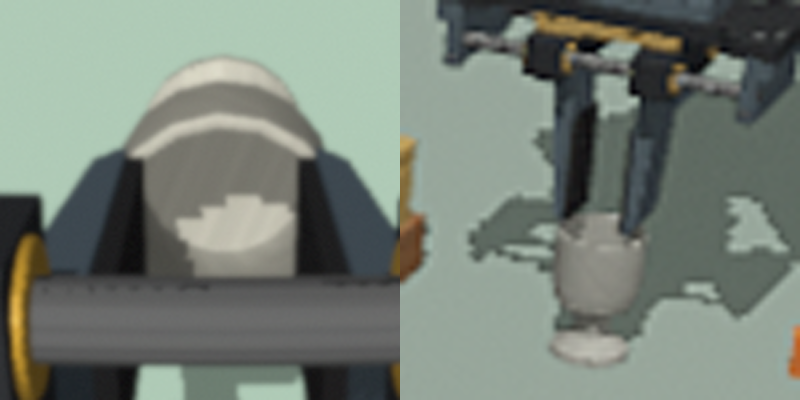

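The enlargement shows both fingertips apparently inside the bowl rim, even though they came down wide open. The cup is still upright and in its place. I'll lift gently and watch the forces.

Emit:
{"method": "arm_command", "body": {
  "moves": [
    [0,0,-0.005,0,0,0,0.3],
    [0,0,-0.01,0,0,0,0.3],
    [0,0,-0.015,0,0,0,0.3],
    [0,0,-0.015,0,0,0,0.3]
  ]
}}

```text
time_s: 3.9
position: [0.4592, -0.1931, 0.0558]
tcp_rot: [0.001, 0.724, 0.69, 0.0]
ft_force: [-0.1, 0.5, -0.4]
finger_gap: 0.301
grasp_force: 0.0
```

```bash
cat > cupz.py <<'E'
from h import *
from station import bot
cs=bot.camera_info("side"); im,d=bot.grab_frame("side"); W=cloud(im,d,cs)
s=bot.read_state(); print(s["time_s"],s["finger_gap"],s["grasp_force"],np.round(s["ft_force"],1),np.round(s["position"],4))
hsv=cv2.cvtColor(im,cv2.COLOR_RGB2HSV); x,y,z=s["position"]
m=(hsv[...,1]<30)&(hsv[...,2]>100)&(abs(W[...,0]-x)<.04)&(abs(W[...,1]-y)<.04)&(W[...,2]>.003)&(W[...,2]<z+.06)
p=W[m]; print(len(p),"cup min/max mm",(np.percentile(p,2,0)*1000).round(),(np.percentile(p,98,0)*1000).round())
E
python3 cupz.py
```

```text
3.95 0.3050591543838372 0.0 [ 0.2  0.  -0.4] [ 0.459  -0.193   0.0554]
348 cup min/max mm [ 436. -218.    4.] [ 478. -168.   70.]
```

Emit:
{"method": "arm_command", "body": {
  "moves": [
    [0,0,-0.015,0,0,0,0.3],
    [0,0,-0.03,0,0,0,0.3],
    [0,0,-0.045,0,0,0,1],
    [0,0,-0.045,0,0,0,1],
    [0,0,-0.045,0,0,0,1],
    [0,0,-0.045,0,0,0,1],
    [0,0,-0.045,0,0,0,1],
    [0,0,-0.045,0,0,0,1],
    [0,0,-0.045,0,0,0,1],
    [0,0,-0.045,0,0,0,1]
  ]
}}

```text
time_s: 4.95
position: [0.4586, -0.1928, 0.0998]
tcp_rot: [-0.0, 0.724, 0.69, -0.0]
ft_force: [-0.2, -0.7, 0.7]
finger_gap: 0.973
grasp_force: 0.0
```

```bash
python3 cupz.py
python3 - <<'E'
from h import *
from station import bot
c=bot.camera_info("wrist"); im,d=bot.grab_frame("wrist"); W=fcloud(d,c)
# finger extents in tool frame by height, and cup rim
s=bot.read_state(); w,x,y,z=s["tcp_rot"]; T=R.from_quat([x,y,z,w]).inv().apply((W-s["position"]).reshape(-1,3)).reshape(W.shape)
for lo in np.arange(-.08,.0,.01):
    m=(T[...,2]>lo)&(T[...,2]<=lo+.01)&(abs(T[...,0])<.03)&(abs(T[...,1])<.08); q=T[m]
    L=q[q[:,1]<0]; G=q[q[:,1]>0]
    if len(L)>3 and len(G)>3: print(lo.round(2),len(q),"L y",np.round(np.percentile(L[:,1],[2,98]),3),"R y",np.round(np.percentile(G[:,1],[2,98]),3),"x",np.round(np.percentile(q[:,0],[2,98]),3))
p=W[(W[...,2]>.06)&(W[...,2]<.078)&(abs(W[...,0]-.459)<.035)&(abs(W[...,1]+.193)<.035)]; print(circ(p),len(p))
E
```

```text
5.0 0.9920130635301447 0.0 [ 0.   0.  -0.6] [ 0.4587 -0.1928  0.0998]
360 cup min/max mm [ 436. -219.    3.] [ 479. -168.   70.]
-0.08 1078 L y [-0.056 -0.046] R y [0.044 0.055] x [-0.014  0.019]
-0.07 852 L y [-0.056 -0.046] R y [0.044 0.054] x [-0.015  0.019]
-0.06 700 L y [-0.055 -0.046] R y [0.044 0.053] x [0.001 0.018]
-0.05 646 L y [-0.054 -0.046] R y [0.044 0.052] x [-0.003  0.018]
-0.04 124 L y [-0.051 -0.046] R y [0.044 0.049] x [-0.005  0.019]
[ 458.3 -193.9   24.3] 1319
```

Run:
```python
from h import *
from station import bot
cs=bot.camera_info("side"); im,d=bot.grab_frame("side"); W=cloud(im,d,cs); s=bot.read_state(); x,y,z=s["position"]
for sg in(-1,1):
    p=W[(abs(W[...,0]-x-sg*.05)<.013)&(abs(W[...,1]-y)<.03)&(W[...,2]>.02)&(W[...,2]<.16)]
    print(sg,len(p),np.histogram(p[:,2],np.arange(.02,.17,.01))[0],(p.min(0)*1000).round(),np.percentile(p[:,2],2))
c=bot.camera_info("wrist"); im,d=bot.grab_frame("wrist"); W=fcloud(d,c)
w,a,b,e=s["tcp_rot"]; T=R.from_quat([a,b,e,w]).inv().apply((W-s["position"]).reshape(-1,3)).reshape(W.shape)
for lo,hi in((-.08,-.03),(.03,.08)):
    m=(T[...,2]>-.12)&(T[...,2]<.02)&(abs(T[...,0])<.03)&(T[...,1]>lo)&(T[...,1]<hi); print(np.histogram(T[m][:,2],np.arange(-.12,.03,.01))[0], np.percentile(T[m][:,2],[99,100]))
```

```text
-1 46 [ 0  0  0  0  0  0  0  0  0  0  0  1 21 24  0] [ 401. -207.  138.] 0.1404636043325547
1 57 [ 0  0  0  0  0  0  0  0  0  0  0  5 29 23  0] [ 502. -212.  137.] 0.137106206642577
[625 523 904 648 530 428 357 316  63   0   0   0   0   0] [-0.03934585 -0.0372517 ]
[430 353 652 620 547 416 352 330  61   0   0   0   0   0] [-0.03934656 -0.03737178]
```

Both cameras show the real fingertips about 37 mm above the reported TCP: tips at z 0.137 with the TCP at 0.0998. So the fingers closed just above the rim and never touched the cup. I'll go 37 mm deeper from here on.

Emit:
{"method": "arm_command", "body": {
  "moves": [
    [0,-0.001,0.03,0,0,0,1],
    [0,-0.001,0.06,0,0,0,1],
    [0,-0.001,0.08,0,0,0,1],
    [0,-0.001,0.097,0,0,0,1],
    [0,-0.001,0.097,0,0,0,1],
    [0,-0.001,0.097,0,0,0,0.7],
    [0,-0.001,0.097,0,0,0,0.5],
    [0,-0.001,0.097,0,0,0,0.4],
    [0,-0.001,0.097,0,0,0,0.4],
    [0,-0.001,0.097,0,0,0,0.4],
    [0,-0.001,0.097,0,0,0,0.4],
    [0,-0.001,0.097,0,0,0,0.4]
  ],
  "squeeze": 20
}}

```text
time_s: 6.35
position: [0.4579, -0.1929, 0.0031]
tcp_rot: [0.0, 0.724, 0.69, 0.0]
ft_force: [0.1, -0.2, 4.8]
finger_gap: 0.526
grasp_force: 20.0
```

Emit:
{"method": "arm_command", "body": {
  "moves": [
    [0,0,-0.03,0,0,0,0.4],
    [0,0,-0.06,0,0,0,0.4],
    [0,0,-0.1,0,0,0,0.4],
    [0.005,0.03,-0.1,0,0,0,0.4],
    [0.012,0.07,-0.1,0,0,0,0.4],
    [0.02,0.11,-0.1,0,0,0,0.4],
    [0.027,0.14,-0.1,0,0,0,0.4],
    [0.027,0.154,-0.1,0,0,0,0.4],
    [0.027,0.154,-0.1,0,0,0,0.4],
    [0.027,0.154,-0.1,0,0,0,0.4],
    [0.027,0.154,-0.1,0,0,0,0.4]
  ]
}}

```text
time_s: 7.45
position: [0.6116, -0.1731, 0.1028]
tcp_rot: [-0.0, 0.724, 0.69, -0.0]
ft_force: [-0.0, 0.2, -0.7]
finger_gap: 0.525
grasp_force: 20.0
```

Run:
```python
from h import *
from station import bot
s=bot.read_state(); print(s["time_s"],s["finger_gap"],s["grasp_force"],np.round(s["position"],4))
c=bot.camera_info("wrist"); im,d=bot.grab_frame("wrist"); W=fcloud(d,c); x,y,z=s["position"]
p=W[(abs(W[...,0]-x)<.022)&(abs(W[...,1]-y)<.03)&(W[...,2]>z+.05)&(W[...,2]<z+.075)]; print("cup wrist",circ(p),p.min(0).round(3),p.max(0).round(3))
p=W[(abs(W[...,0]-.613)<.035)&(abs(W[...,1]+.174)<.09)&(W[...,2]>.026)&(W[...,2]<.034)]; r=cv2.minAreaRect((p[:,:2]*1000).astype(np.float32)); print("box",np.round(r[0],1),np.round(r[1],1),round(r[2],1))
cv2.imwrite("pics/w5.png",im[:,:,::-1])
im,d=bot.grab_frame("top"); W=cloud(im,d,bot.camera_info("top"))
im,d=bot.grab_frame("side"); W=cloud(im,d,bot.camera_info("side")); hsv=cv2.cvtColor(im,cv2.COLOR_RGB2HSV)
m=(hsv[...,1]<30)&(hsv[...,2]>100)&(abs(W[...,0]-x)<.04)&(abs(W[...,1]-y)<.04)&(W[...,2]>.085)&(W[...,2]<z+.07)
p=W[m]; print("side cup",len(p),(np.percentile(p,2,0)*1000).round(),(np.percentile(p,98,0)*1000).round())
```

```text
7.45 0.5250607551709824 19.999859828749322 [ 0.6116 -0.1731  0.1028]
cup wrist [ 610.6 -174.1   24.3] [ 0.59  -0.198  0.153] [ 0.633 -0.15   0.172]
box [ 614.8 -146. ] [108.8  64.8] 87.1
side cup 306 [ 578. -197.  102.] [ 632. -149.  170.]
```

View pics/w5.png

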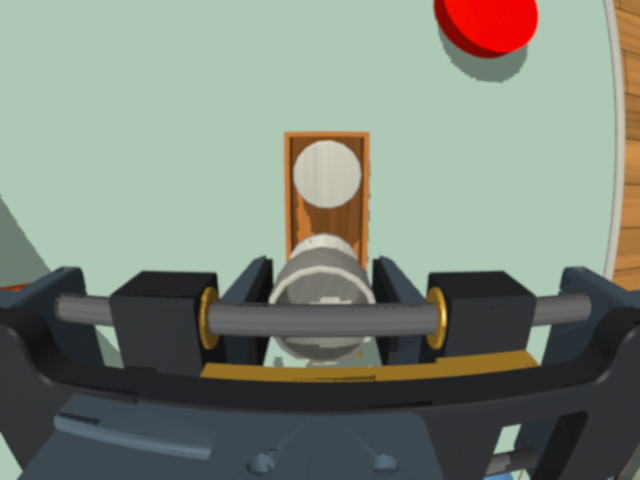

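The wrist view shows the cup held upright between the fingers at (322,285), with the jar end of the box ahead of it at (328,175). The cup is about 2.5 mm short along x, so I'll correct that while lowering.

Emit:
{"method": "arm_command", "body": {
  "moves": [
    [0,0.0025,0.02,0,0,0,0.4],
    [0,0.0025,0.045,0,0,0,0.4],
    [0,0.0025,0.065,0,0,0,0.4],
    [0,0.0025,0.08,0,0,0,0.4],
    [0,0.0025,0.09,0,0,0,0.4],
    [0,0.0025,0.0955,0,0,0,0.4],
    [0,0.0025,0.0955,0,0,0,0.4],
    [0,0.0025,0.0955,0,0,0,0.4]
  ]
}}

```text
time_s: 8.4
position: [0.6157, -0.1734, 0.008]
tcp_rot: [0.0, 0.724, 0.69, 0.0]
ft_force: [0.1, 0.2, -0.8]
finger_gap: 0.526
grasp_force: 20.0
```

Emit:
{"method": "arm_command", "body": {
  "moves": [
    [0,-0.001,0.001,0,0,0,0.4],
    [0,-0.001,0.001,0,0,0,0.55],
    [0,-0.001,0.001,0,0,0,0.7],
    [0,-0.001,0.001,0,0,0,0.85],
    [0,-0.001,0.001,0,0,0,0.95],
    [0,-0.001,0.001,0,0,0,0.95],
    [0,-0.001,-0.03,0,0,0,0.95],
    [0,-0.001,-0.07,0,0,0,0.95],
    [0,-0.001,-0.11,0,0,0,0.95],
    [0,-0.001,-0.15,0,0,0,0.95],
    [0,-0.001,-0.15,0,0,0,0.95]
  ]
}}

```text
time_s: 9.5
position: [0.6172, -0.1742, 0.1631]
tcp_rot: [0.004, 0.724, 0.69, 0.002]
ft_force: [0.2, -0.0, -0.2]
finger_gap: 0.949
grasp_force: 0.0
```

Run:
```python
from h import *
from station import bot
s=bot.read_state(); print(s["time_s"],s["finger_gap"],s["grasp_force"],np.round(s["position"],4))
c=bot.camera_info("wrist"); im,d=bot.grab_frame("wrist"); W=fcloud(d,c)
P=lambda xy,r,a,b: W[(np.hypot(W[...,0]-xy[0],W[...,1]-xy[1])<r)&(W[...,2]>a)&(W[...,2]<b)]
print("cup",circ(P((.613,-.174),.028,.066,.08)),P((.613,-.174),.028,.05,.09)[:,2].max(),"jar",circ(P((.6155,-.121),.025,.064,.08)))
r=cv2.minAreaRect((P((.611,-.227),.04,.072,.085)[:,:2]*1000).astype(np.float32));print("tin",r)
# tongs pick-up: grip point estimate
print(row(s,[.464,.268,.24],31.5).tolist(),row(s,[.464,.268,.24],31.5-180).tolist())
```

```text
9.5 0.9486111695635108 0.0 [ 0.6172 -0.1742  0.1631]
cup [ 612.8 -176.    26. ] 0.07619250916360576 jar [ 616.1 -121.4   22.6]
tin ((611.4337768554688, -213.3492889404297), (46.830963134765625, 51.09296417236328), 87.11603546142578)
[0.4343, -0.1733, -0.0795, 0.0029, -0.0005, 0.3099] [0.4343, -0.1733, -0.0795, 0.0006, 0.0034, -0.6901]
```

Emit:
{"method": "arm_command", "body": {
  "moves": [
    [0.434,-0.173,-0.08,0,0,0.31,0.95],
    [0.434,-0.173,-0.08,0,0,0.31,0.95],
    [0.434,-0.173,-0.08,0,0,0.31,0.95],
    [0.434,-0.173,-0.08,0,0,0.31,0.95],
    [0.434,-0.173,-0.08,0,0,0.31,0.95],
    [0.434,-0.173,-0.08,0,0,0.31,0.95],
    [0.434,-0.173,-0.08,0,0,0.31,0.95],
    [0.434,-0.173,-0.08,0,0,0.31,0.95],
    [0.434,-0.173,-0.08,0,0,0.31,0.95],
    [0.434,-0.173,-0.08,0,0,0.31,0.95],
    [0.434,-0.173,-0.08,0,0,0.31,0.95],
    [0.434,-0.173,-0.08,0,0,0.31,0.95],
    [0.434,-0.173,-0.08,0,0,0.31,0.95],
    [0.434,-0.173,-0.08,0,0,0.31,0.95],
    [0.434,-0.173,-0.08,0,0,0.31,0.95]
  ]
}}

```text
time_s: 11.05
position: [0.4624, 0.2676, 0.2371]
tcp_rot: [0.0, 0.963, 0.27, -0.0]
ft_force: [-0.5, 0.3, 0.5]
finger_gap: 0.951
grasp_force: 0.0
```

Run:
```python
from h import *
from station import bot
s=bot.read_state(); print(s["time_s"],np.round(s["position"],4),s["tcp_rot"])
c=bot.camera_info("wrist"); im,d=bot.grab_frame("wrist"); np.savez("pics/w6.npz",im=im,d=d,**{k:np.array(v) for k,v in c.items()}); cv2.imwrite("pics/w6.png",im[:,:,::-1])
W=fcloud(d,c)
th=np.radians(31.5); u=np.array([np.cos(th),np.sin(th)]); n=np.array([-u[1],u[0]]); o=np.array([.464,.268])
D=W[...,:2]-o; a=D@u; b=D@n
for lo in np.arange(-.08,.12,.02):
    m=(a>lo)&(a<=lo+.02)&(abs(b)<.05)&(W[...,2]>.027)&(W[...,2]<.045)
    if m.sum()>5: print(lo.round(2),m.sum(),np.round([b[m].min(),b[m].max(),(b[m].min()+b[m].max())/2],4),np.round(np.percentile(W[m][:,2],[50,98]),3))
m=(abs(b)<.05)&(W[...,2]>.027)&(W[...,2]<.045)&(a<.14)&(a>-.13); print("a range",a[m].min(),a[m].max())
p=W[(np.hypot(W[...,0]-.593,W[...,1]-.157)<.035)&(W[...,2]>.035)&(W[...,2]<.085)]; print("egg",circ(p),p.mean(0),p[:,2].max())
```

```text
11.05 [0.4624 0.2676 0.2371] [ 7.67633047e-05  9.62725652e-01  2.70479654e-01 -2.63189357e-04]
-0.08 149 [-0.0173  0.0165 -0.0004] [0.034 0.035]
-0.06 152 [-0.0229  0.0209 -0.001 ] [0.034 0.036]
-0.04 137 [-0.0248  0.0229 -0.0009] [0.034 0.036]
-0.02 121 [-0.027   0.0247 -0.0011] [0.034 0.036]
0.0 133 [-0.028   0.0258 -0.0011] [0.034 0.036]
0.02 136 [-0.0301  0.0277 -0.0012] [0.034 0.035]
0.04 140 [-0.0343  0.0307 -0.0018] [0.034 0.035]
0.06 129 [-0.042   0.0371 -0.0024] [0.034 0.036]
0.08 122 [-0.0442  0.0415 -0.0013] [0.034 0.036]
0.1 35 [-0.0386  0.0359 -0.0014] [0.034 0.036]
a range -0.0971630073066667 0.10572465786851704
egg [593.2 156.3  21.6] [0.59076368 0.16115206 0.06008068] 0.07366679597245607
```

View pics/w6.png

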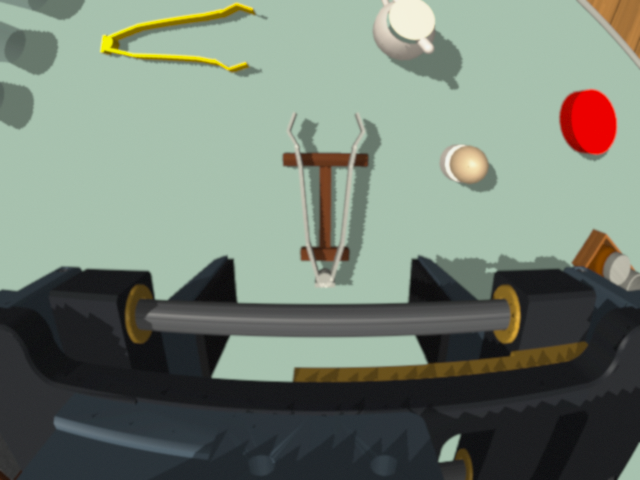

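The wrist view shows the steel tongs on the rest, with tips at (294,115) and (359,115) and the pivot at (324,280). The egg is in its ring at (468,163). I'm going down to the grip point.

Emit:
{"method": "arm_command", "body": {
  "moves": [
    [0.002,0.001,0.04,0,0,0.002,0.95],
    [0.002,0.001,0.09,0,0,0.002,0.95],
    [0.002,0.001,0.13,0,0,0.002,0.95],
    [0.002,0.001,0.17,0,0,0.002,0.95],
    [0.002,0.001,0.2,0,0,0.002,0.95],
    [0.002,0.001,0.23,0,0,0.002,0.95],
    [0.002,0.001,0.25,0,0,0.002,0.95],
    [0.002,0.001,0.26,0,0,0.002,0.95],
    [0.002,0.001,0.268,0,0,0.002,0.95],
    [0.002,0.001,0.268,0,0,0.002,0.95],
    [0.002,0.001,0.268,0,0,0.002,0.95]
  ]
}}

```text
time_s: 12.2
position: [0.4649, 0.2689, -0.0299]
tcp_rot: [-0.0, 0.963, 0.268, 0.001]
ft_force: [-0.3, 0.3, -0.4]
finger_gap: 0.948
grasp_force: 0.0
```

Emit:
{"method": "arm_command", "body": {
  "moves": [
    [0,0,0,0,0,0,0.8],
    [0,0,0,0,0,0,0.65],
    [0,0,0,0,0,0,0.6],
    [0,0,0,0,0,0,0.57],
    [0,0,0,0,0,0,0.55],
    [0,0,0,0,0,0,0.525],
    [0,0,0,0,0,0,0.525],
    [0,0,0,0,0,0,0.525],
    [0,0,0,0,0,0,0.525],
    [0,0,0,0,0,0,0.525]
  ],
  "squeeze": 30
}}

```text
time_s: 13.2
position: [0.4646, 0.2688, -0.0304]
tcp_rot: [-0.0, 0.963, 0.268, 0.0]
ft_force: [0.4, -1.3, 6.5]
finger_gap: 0.525
grasp_force: 7.1
```

Emit:
{"method": "arm_command", "body": {
  "moves": [
    [0,0,-0.01,0,0,0,0.525],
    [0,0,-0.03,0,0,0,0.525],
    [0,0,-0.06,0,0,0,0.525],
    [0,0,-0.09,0,0,0,0.525],
    [0,0,-0.11,0,0,0,0.525],
    [0,0,-0.12,0,0,0,0.525],
    [0,0,-0.12,0,0,0,0.525],
    [0,0,-0.12,0,0,0,0.525]
  ]
}}

```text
time_s: 14.0
position: [0.4638, 0.2685, 0.0887]
tcp_rot: [0.0, 0.963, 0.268, -0.001]
ft_force: [-0.0, -0.7, -1.4]
finger_gap: 0.526
grasp_force: 5.1
```

```bash
cat > tg.py <<'E'
from h import *
from station import bot
s=bot.read_state(); print(s["time_s"],np.round(s["position"],4),s["tcp_rot"],s["finger_gap"],s["grasp_force"],s["ft_force"])
c=bot.camera_info("wrist"); im,d=bot.grab_frame("wrist"); W=fcloud(d,c); cv2.imwrite("pics/tg.png",im[:,:,::-1])
w,x,y,z=s["tcp_rot"]; T=R.from_quat([x,y,z,w]).inv().apply((W-s["position"]).reshape(-1,3)).reshape(W.shape)
for lo in np.arange(.02,.12,.015):
    m=(T[...,0]>lo)&(T[...,0]<=lo+.015)&(abs(T[...,1])<.055)&(T[...,2]>-.09)&(T[...,2]<-.02)
    if m.sum()>5: b=T[m][:,1]; print(lo.round(3),m.sum(),np.round([b.min(),b.max(),(b.min()+b.max())/2],4),"top z",np.round(np.percentile(T[m][:,2],[5,50]),4))
m=(abs(T[...,1])<.055)&(T[...,2]>-.09)&(T[...,2]<-.02)&(T[...,0]<.14); print("tip x",np.percentile(T[m][:,0],[99.5,100]))
E
python3 tg.py
```

```text
14.0 [0.4638 0.2685 0.0887] [ 7.20911999e-05  9.63359747e-01  2.68212114e-01 -5.05029618e-04] 0.5264748329318918 5.136832443822641 [-0.03876132 -0.73784613 -1.43701424]
0.02 1167 [-0.0267  0.0238 -0.0015] top z [-0.0658 -0.0644]
0.035 1298 [-0.0284  0.0255 -0.0015] top z [-0.0666 -0.0651]
0.05 1407 [-0.0309  0.0279 -0.0015] top z [-0.0673 -0.0658]
0.065 1391 [-0.0377  0.0337 -0.002 ] top z [-0.068 -0.066]
0.08 1428 [-0.0391  0.0358 -0.0016] top z [-0.0686 -0.0659]
0.095 896 [-0.0346  0.0312 -0.0017] top z [-0.0692 -0.0658]
tip x [0.10336233 0.1047727 ]
```

Emit:
{"method": "arm_command", "body": {
  "moves": [
    [-0.004,0.02,0,0,0,0.012,0.525],
    [-0.009,0.045,0,0,0,0.028,0.525],
    [-0.014,0.07,0,0,0,0.045,0.525],
    [-0.02,0.1,0,0,0,0.064,0.525],
    [-0.025,0.125,0,0,0,0.08,0.525],
    [-0.028,0.141,0,0,0,0.0895,0.525],
    [-0.028,0.141,0,0,0,0.0895,0.525],
    [-0.028,0.141,0,0,0,0.0895,0.525],
    [-0.028,0.141,0,0,0,0.0895,0.525],
    [-0.028,0.141,0,0,0,0.0895,0.525]
  ]
}}

```text
time_s: 15.05
position: [0.5128, 0.1343, 0.0892]
tcp_rot: [-0.0, 0.991, 0.131, -0.0]
ft_force: [-0.4, 0.2, -0.5]
finger_gap: 0.526
grasp_force: 5.1
```

```bash
cat >> tg.py <<'E'
m=(abs(T[...,0]-.0845)<.04)&(abs(T[...,1])<.03)&(W[...,2]>.03)&(T[...,2]>-.03); e=T[m]
print("egg in tool",circ(e[:,:2]),len(e),"top world z",W[m][:,2].max())
E
python3 tg.py
```

```text
15.05 [0.5128 0.1343 0.0892] [-3.76800683e-05  9.91347354e-01  1.31264424e-01 -2.70659397e-04] 0.5261875098866302 5.136825919908006 [-0.37396383  0.23393862 -0.54457824]
0.02 1160 [-0.0266  0.0242 -0.0012] top z [-0.0659 -0.0644]
0.035 1303 [-0.0281  0.0255 -0.0013] top z [-0.0667 -0.0651]
0.05 1414 [-0.0306  0.028  -0.0013] top z [-0.0673 -0.0657]
0.065 1389 [-0.0377  0.0342 -0.0018] top z [-0.068  -0.0659]
0.08 1436 [-0.039   0.0361 -0.0015] top z [-0.0686 -0.0657]
0.095 864 [-0.0346  0.0314 -0.0016] top z [-0.069  -0.0661]
tip x [0.10315618 0.10450522]
egg in tool [83.6  1.6 21.8] 3210 top world z 0.07368803394720902
```

View pics/tg.png

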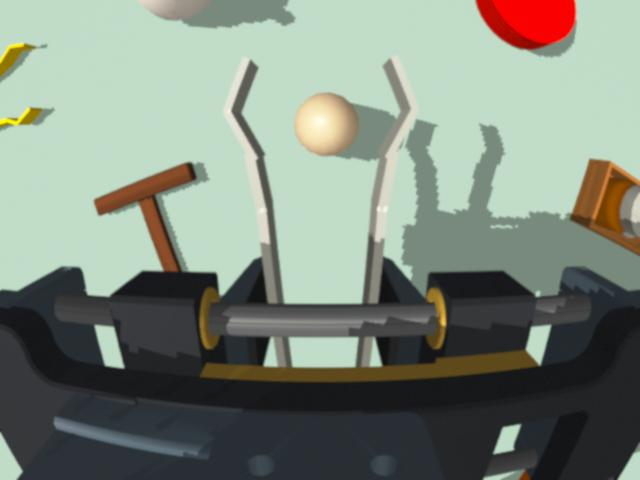

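The view shows the egg at (326,124), lying between the open tips, whose V corners are at (232,110) and (412,110). I need a small correction of about 3 mm sideways, then I lower straight down.

Emit:
{"method": "arm_command", "body": {
  "moves": [
    [-0.001,0.003,0.01,0,0,0,0.525],
    [-0.001,0.003,0.03,0,0,0,0.525],
    [-0.001,0.003,0.05,0,0,0,0.525],
    [-0.001,0.003,0.065,0,0,0,0.525],
    [-0.001,0.003,0.08,0,0,0,0.525],
    [-0.001,0.003,0.092,0,0,0,0.525],
    [-0.001,0.003,0.1,0,0,0,0.525],
    [-0.001,0.003,0.101,0,0,0,0.525],
    [-0.001,0.003,0.101,0,0,0,0.525]
  ]
}}

```text
time_s: 16.0
position: [0.5131, 0.1304, -0.0115]
tcp_rot: [0.0, 0.991, 0.131, -0.0]
ft_force: [-0.1, 0.5, -0.9]
finger_gap: 0.527
grasp_force: 5.1
```

```bash
python3 tg.py | sed -n '1p;$p'
```

```text
16.0 [ 0.5131  0.1304 -0.0115] [ 2.39413062e-06  9.91433951e-01  1.30609040e-01 -1.45562699e-05] 0.5265280285080315 5.136814875440905 [-0.12031442  0.5208864  -0.88091163]
tip x [0.10298333 0.10467535]Traceback (most recent call last):
  File "tg.py", line 11, in <module>
    print("egg in tool",circ(e[:,:2]),len(e),"top world z",W[m][:,2].max())
                                                           ~~~~~~~~~~~~~^^
    return umr_maximum(a, axis, None, out, keepdims, initial, where)
ValueError: zero-size array to reduction operation maximum which has no identity
```

Emit:
{"method": "arm_command", "body": {
  "moves": [
    [0,0,0,0,0,0,0.5],
    [0,0,0,0,0,0,0.475],
    [0,0,0,0,0,0,0.45],
    [0,0,0,0,0,0,0.43],
    [0,0,0,0,0,0,0.415],
    [0,0,0,0,0,0,0.4],
    [0,0,0,0,0,0,0.385],
    [0,0,0,0,0,0,0.37],
    [0,0,0,0,0,0,0.35],
    [0,0,0,0,0,0,0.33],
    [0,0,0,0,0,0,0.3],
    [0,0,0,0,0,0,0.3]
  ],
  "squeeze": 25
}}

```text
time_s: 17.25
position: [0.5131, 0.1304, -0.0116]
tcp_rot: [-0.0, 0.991, 0.131, 0.0]
ft_force: [0.3, 3.5, 0.7]
finger_gap: 0.394
grasp_force: 24.9
```

Emit:
{"method": "arm_command", "body": {
  "moves": [
    [0,0,-0.004,0,0,0,0.3],
    [0,0,-0.012,0,0,0,0.3],
    [0,0,-0.025,0,0,0,0.3],
    [0,0,-0.04,0,0,0,0.3],
    [0,0,-0.06,0,0,0,0.3],
    [0,0,-0.08,0,0,0,0.3],
    [0,0,-0.095,0,0,0,0.3],
    [0,0,-0.105,0,0,0,0.3],
    [0,0,-0.11,0,0,0,0.3],
    [0,0,-0.11,0,0,0,0.3],
    [0,0,-0.11,0,0,0,0.3]
  ]
}}

```text
time_s: 18.35
position: [0.5127, 0.1303, 0.0979]
tcp_rot: [0.0, 0.991, 0.131, -0.0]
ft_force: [-0.9, 0.3, -1.9]
finger_gap: 0.389
grasp_force: 24.9
```

```bash
cat > eg.py <<'E'
from h import *
from station import bot
s=bot.read_state(); print(s["time_s"],np.round(s["position"],4),np.round(s["tcp_rot"],4),s["finger_gap"],s["grasp_force"])
c=bot.camera_info("wrist"); im,d=bot.grab_frame("wrist"); W=fcloud(d,c); cv2.imwrite("pics/eg.png",im[:,:,::-1])
w,x,y,z=s["tcp_rot"]; T=R.from_quat([x,y,z,w]).inv().apply((W-s["position"]).reshape(-1,3)).reshape(W.shape)
h=cv2.cvtColor(im,cv2.COLOR_RGB2HSV); m=(h[...,1]>45)&(h[...,0]<25)&(abs(T[...,0]-.085)<.035)&(abs(T[...,1])<.035)&(T[...,2]<-.04)
e=T[m]; print("egg in tool",circ(e[:,:2]) ,len(e),"top world z",W[m][:,2].max())
E
python3 eg.py
```

```text
18.35 [0.5127 0.1303 0.0979] [ 0.000e+00  9.914e-01  1.305e-01 -4.000e-04] 0.3889634895843251 24.939615726470947
egg in tool [85.4 -1.4 23. ] 8477 top world z 0.3067498344098497
```

Emit:
{"method": "arm_command", "body": {
  "moves": [
    [-0.001,0.006,0,0,0,0.004,0.3],
    [-0.004,0.02,0,0,0,0.012,0.3],
    [-0.008,0.04,0,0,0,0.024,0.3],
    [-0.013,0.065,0,0,0,0.039,0.3],
    [-0.018,0.09,0,0,0,0.054,0.3],
    [-0.023,0.115,0,0,0,0.069,0.3],
    [-0.028,0.14,0,0,0,0.084,0.3],
    [-0.033,0.165,0,0,0,0.099,0.3],
    [-0.038,0.19,0,0,0,0.114,0.3],
    [-0.043,0.215,0,0,0,0.129,0.3],
    [-0.048,0.24,0,0,0,0.144,0.3],
    [-0.052,0.26,0,0,0,0.156,0.3],
    [-0.055,0.273,0,0,0,0.163,0.3],
    [-0.056,0.279,0,0,0,0.167,0.3],
    [-0.056,0.279,0,0,0,0.167,0.3],
    [-0.056,0.279,0,0,0,0.167,0.3],
    [-0.056,0.279,0,0,0,0.167,0.3],
    [-0.056,0.279,0,0,0,0.167,0.3]
  ]
}}

```text
time_s: 20.2
position: [0.5312, -0.1529, 0.0984]
tcp_rot: [-0.0, 0.991, -0.13, -0.0]
ft_force: [0.3, 0.5, -1.7]
finger_gap: 0.388
grasp_force: 24.9
```

```bash
cat >> eg.py <<'E'
e=W[m&(T[...,2]>-.1)]; print("egg world",circ(e),e[:,2].max())
im2,d2=bot.grab_frame("side"); cv2.imwrite("pics/fin.png",np.hstack([cv2.resize(im[0:360,80:560,::-1],(440,330)),cv2.resize(im2[130:250,290:420,::-1],(358,330))]))
im3,d3=bot.grab_frame("top"); V=cloud(im3,d3,bot.camera_info("top")); h=cv2.cvtColor(im3,cv2.COLOR_RGB2HSV)
p=V[(np.hypot(V[...,0]-.6135,V[...,1]+.174)<.03)&(V[...,2]>.13)&(V[...,2]<.2)&(h[...,0]<25)&(h[...,1]>60)]; print("egg top view",len(p),circ(p) if len(p) else "")
E
python3 eg.py
```

```text
20.2 [ 0.5312 -0.1529  0.0984] [-1.000e-04  9.915e-01 -1.305e-01 -1.000e-04] 0.38773417288067347 24.93952453136444
egg in tool [77.6 -0.6 28.9] 8594 top world z 0.30731710556816766
egg world [ 606.3 -172.4   28.9] 0.18294964451441642
egg top view 110 [ 615.9 -165.2   15.2]
```

View pics/fin.png

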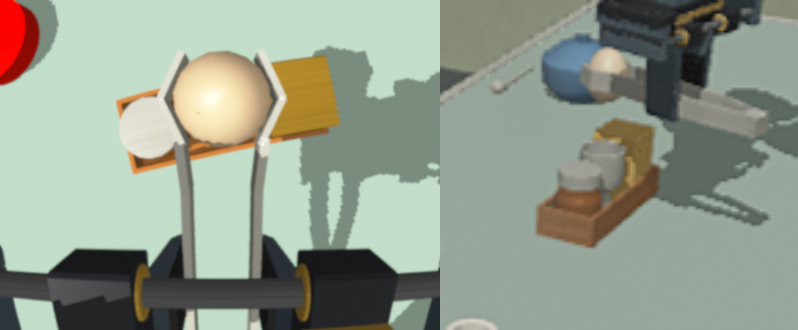

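The egg sits in the tongs at (220,98) in the left panel, above the box's middle gap. The side panel shows the cup upright between the jar and the tin, with the egg well clear above it. Everything is still, so I'm handing in.

```bash
python3 -c "
from station import bot
print(bot.finish_job())"
```

```text
the job is handed in; nothing more can be done
None
```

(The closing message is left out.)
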